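# Find the ball left in a pouring pot by its weight and tip it out

## Task

Both steel pouring pots have been tipped out, but one of them still holds a steel viscometer ball: lift them by their grip bars to feel which one is too heavy. Tip that pot again, mouth-down over the open metal tray, so that the ball rolls into the tray, without tipping out the empty pot instead. Stand every pot you lifted back upright on the bench about where it stood.

Things in the scene. Friction and masses are not known exactly. Their poses are not given: they have to be found in the camera images.
- pot_a: one of two identical opaque steel covered pots, 64 mm wide (y), 95 high, z up, mouth at its -x end, facing world -x within 0.45 rad at the start. Origin: underside, centre of the ball pocket. Body x -75 to +33 mm; pouring lip at x -87, z 40. On the roof a black grip bar 16 mm thick (x), 60 long (y), centred at x -12, z 95 to 135: pinch it along the pot's x. The empty pot weighs 0.25 kg
- pot_b: the twin of pot_a, same frame and sizes. In either pot a ramp rises at 30 degrees from the flat pocket to the lip: tip mouth-down, top leaning to the pot's -x, by 50 to 60 degrees and a ball rolls out over the lip. One ball (36 mm steel, hidden under the roof, 0.17 to 0.23 kg) is in pot_a or pot_b, by chance
- tray: open aluminium tray with a dark floor lining, fixed to the bench, 170 mm (x) by 150 mm (y), walls 4 mm thick and 45 mm high; origin: centre of its underside on the bench, x and y along its sides

How it is judged:
By the outcome, as a careful person would: the job done as asked, in the order asked, and still so for the second after the job is handed in, with the robot touching nothing.
It also fails if it takes over 64 s, if anything falls off the work surface, if the arm or the gripper's body presses on something with over 40 N, if the wrist force passes 120 N, or if a joint passes its speed limit or range.

## Robot

A 6-joint arm with a two-finger parallel gripper is mounted at the origin on the work surface. World frame = base frame: x ahead of the robot, y to its left, z up, the work surface at z = 0. Lengths are in mm, angles in rad, forces in N, time in s.
With the tool pointing down it reaches from about 400 to 825 mm from the base axis. Payload 7 kg.
Tool frame: the origin (TCP) lies midway between the tips of the shut fingers; the grasp point (between the pads) lies 19 mm behind it; z points along the fingers, y is the line along which they close (so a half turn about z gives the same grasp; the last joint's range is limited). The gripper opens to 85 mm and grips with 20 to 120 N. Pads are 22 mm wide; open, the fingers measure 114 mm over their backs; the gripper's body (76 mm by 85 mm) begins 54 mm behind the grasp point. The pads swing forward as they close: fully open they stand 13 mm farther back than shut.
Start: joints at [1.413, 0.359, 0.012, 0, -1.224, -0.288], TCP at [291.051, 609.003, 231.302] pointing down, gripper open.
Joint ranges: [-3.07, 3.07], [-1.43, 2.12], [-1.02, 1.25], [-3.03, 1.67], [-3.05, -0], [-3.03, 3.03]. Speed limits (rad/s): [2.39, 2.39, 3.01, 3.14, 3.14, 3.14].

## Interface

Orientations are given as a 3x3 rotation matrix whose columns are the frame's x, y, z axes.
In Python, from station import env gives the robot as it stands.
- The arm moves only by the tool arm_command, never from a script. Its argument "increments" is a list of rows, each an object of numbers: "x", "y", "z": the shift along the world's x, y, z in m; "yaw": the turn about the world's z in rad; "fingers": the opening, from 0 (shut) to 1 (fully open). In form: [{"x": .., "y": .., "z": .., "yaw": .., "fingers": ..}, ...]. A call has 1 to 20 rows; each row is the pose to reach, as a shift and turn from the pose commanded when the call began; what a row does not reach only later rows make up. A row lasts 1/10 s, in which the tool goes at most 50 mm and 8.59 degrees, less where a joint would pass 70% of its speed; a pose out of reach is approached as far as the arm can. A call with a gripper value outside its range is refused whole. The fingers move at their own pace and stop on an object; the grip force is fixed at half the most. Time passes only in rows, so rows that repeat a pose let the fingers close. It gives the time, the measured TCP pose, the force, the opening and the grip force at its end, in the units of the state.
- env.sense(): the state, without advancing time (a new reading comes with each control period).
- env.grab_frame(name): name is "side" or "top"; returns the picture (400x640x3 uint8, red, green, blue); there is no depth.
- env.calibration(name): a dict with "mtx" (3x3 intrinsics, pixels), "origin" and "rotation" of the camera in the world. Camera axes: x right, y up, looking along -z (the intrinsics and any distortion apply to the point x, -y, -z); pixel columns grow to the right and rows downward; lengths in mm; the calibration is good to about 2 mm. A picture is of the moment at which its call begins. calibration takes no time and is no camera call.
- env.sign_off(): hands the job in; it is judged then, once.
The state is a dict: "clock": time; "joints": joint angles; "joint_velocities": joint speeds; "joint_torque": joint torques, N m; "tcp_pos": TCP position; "tcp_rot": TCP orientation; "contact_force": force on the tool from outside, world axes, zero at the start; "moment": the same for the moment, N m; "finger_gap": finger opening in mm; "finger_force": force on a finger pad.
Only numpy, scipy, OpenCV 4.12 (cv2) and the standard library are available. Lean on these libraries where they do the work, as an engineer would, in place of code of your own. Each camera call takes 0.05 s, during which the arm holds its last target. There are 200 camera calls.

## Working session

There is one attempt and no reset: what is moved stays moved. The work goes in short steps, Python scripts to look and compute and a tool call to move; the robot and the scene stay as the last step left them, time stands still between calls to the robot, and variables do not carry over. Pictures are saved under pics/ and viewed, at most 10 in all, crops included, and the job is handed in when it is done.

Besides the shell and the picture viewer there is one more tool, called after "Request:" as name(argument=value, ...) on one line, values as JSON. arm_command: Moves the arm, as the interface text tells. Its arguments: {"type":"object","properties":{"increments":{"type":"array","items":{"type":"object","properties":{"x":{"type":"number"},"y":{"type":"number"},"z":{"type":"number"},"yaw":{"type":"number"},"fingers":{"type":"number"}}}}},"required":["increments"]}

```bash
mkdir -p pics; cat > h.py <<'E'
import numpy as np,cv2
from station import env
def ray(cam,u,v):
    c=env.calibration(cam);K=np.array(c['mtx'],float)
    d=np.array([(u-K[0,2])/K[0,0],-(v-K[1,2])/K[1,1],-1.])
    return np.array(c['origin'],float),np.array(c['rotation'],float)@d
def onz(cam,u,v,z):
    o,d=ray(cam,u,v);return (o+d*(z-o[2])/d[2]).round(1)
def snap(cam,n):
    im=env.grab_frame(cam);cv2.imwrite(f'pics/{n}.png',im[:,:,::-1]);return im
E
python3 - <<'E'
from h import *
snap('top','t0');snap('side','s0')
for c in('top','side'):print(env.calibration(c))
s=env.sense();print(np.round(s['tcp_rot'],3),s['contact_force'],s['finger_gap'])
E
```

```text
{'mtx': array([[374.26274226,   0.        , 314.93827826],
       [  0.        , 374.26274226, 193.1072195 ],
       [  0.        ,   0.        ,   1.        ]]), 'origin': array([461.93575482,  16.49207743, 681.76475167]), 'rotation': array([[-0.02846402,  0.99367703, -0.10860826],
       [-0.99830027, -0.02273097,  0.05366441],
       [ 0.05085632,  0.10995116,  0.99263507]])}
{'mtx': array([[478.01751022,   0.        , 323.33497492],
       [  0.        , 478.01751022, 193.40496843],
       [  0.        ,   0.        ,   1.        ]]), 'origin': array([ 109.88627136, -492.8044446 ,  594.77163457]), 'rotation': array([[ 0.77085194,  0.4056685 , -0.49114188],
       [-0.63686287,  0.50759614, -0.58030323],
       [ 0.01389098,  0.76011791,  0.64963668]])}
[[ 0.902 -0.431 -0.001]
 [-0.431 -0.902 -0.001]
 [ 0.     0.002 -1.   ]] [ 0.08858104 -0.04820077  0.14119024] 85.38978267152031
```

View pics/t0.png

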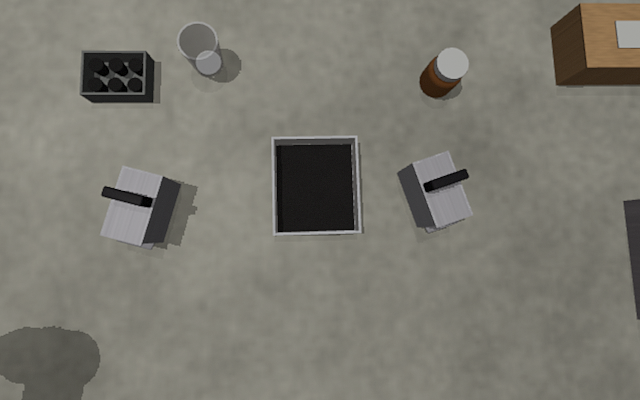

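View pics/s0.png

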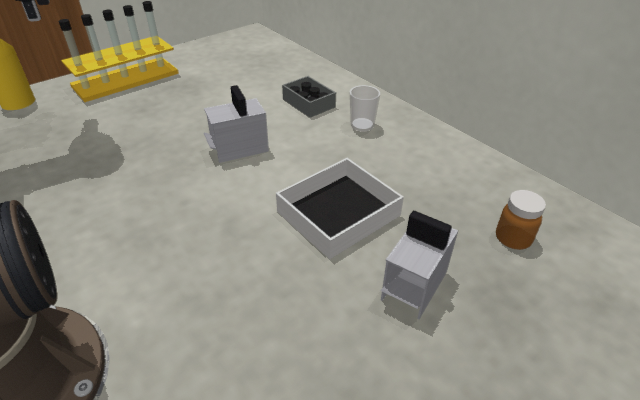

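```bash
python3 - <<'E'
from h import *
im=cv2.imread('pics/t0.png');g=im.max(2)
big=[]
for n,(x0,x1,y0,y1) in dict(L=(90,195,155,255),R=(390,480,145,240)).items():
    c=im[y0:y1,x0:x1];big.append(cv2.resize(c,(390,390*(y1-y0)//(x1-x0)),interpolation=cv2.INTER_CUBIC))
    m=(g[y0:y1,x0:x1]<45).astype('uint8')
    cs,_=cv2.findContours(m,0,1);k=max(cs,key=cv2.contourArea)
    b=cv2.boxPoints(cv2.minAreaRect(k))+[x0,y0]
    print(n,'bar',b.round(1).tolist(),[onz('top',*p,135)[:2].tolist() for p in b])
    m=(g[y0:y1,x0:x1]>140).astype('uint8');
    cs,_=cv2.findContours(m,0,1);P=np.vstack([k for k in cs if cv2.contourArea(k)>60])
    b=cv2.boxPoints(cv2.minAreaRect(P))+[x0,y0]
    print(n,'roof',b.round(1).tolist(),[onz('top',*p,95)[:2].tolist() for p in b])
for z,pts in((45,[(272,137),(357,136),(361,234),(273,236)]),):
    print('tray',[onz('top',*p,z)[:2].tolist() for p in pts])
h=max(b.shape[0] for b in big)
cv2.imwrite('pics/c0.png',np.hstack([cv2.copyMakeBorder(b,0,h-b.shape[0],0,5,0) for b in big]))
E
```

```text
L bar [[101.2, 195.2], [103.7, 185.4], [152.3, 198.1], [149.7, 207.9]] [[525.7, 292.8], [539.7, 289.7], [519.9, 221.2], [505.9, 224.5]]
L roof [[94.0, 245.0], [94.0, 155.0], [194.0, 155.0], [194.0, 245.0]] [[454.9, 321.1], [593.4, 325.9], [590.7, 173.3], [450.5, 172.3]]
R bar [[422.6, 183.0], [465.3, 168.2], [468.5, 177.3], [425.7, 192.1]] [[533.4, -174.9], [554.5, -242.1], [540.5, -245.9], [519.5, -178.9]]
R roof [[412.0, 162.4], [448.3, 148.8], [472.8, 214.1], [436.5, 227.7]] [[572.5, -173.7], [593.9, -235.0], [486.5, -267.7], [466.4, -207.1]]
tray [[631.1, 53.8], [630.6, -94.6], [459.7, -94.5], [460.6, 54.8]]
```

View pics/c0.png

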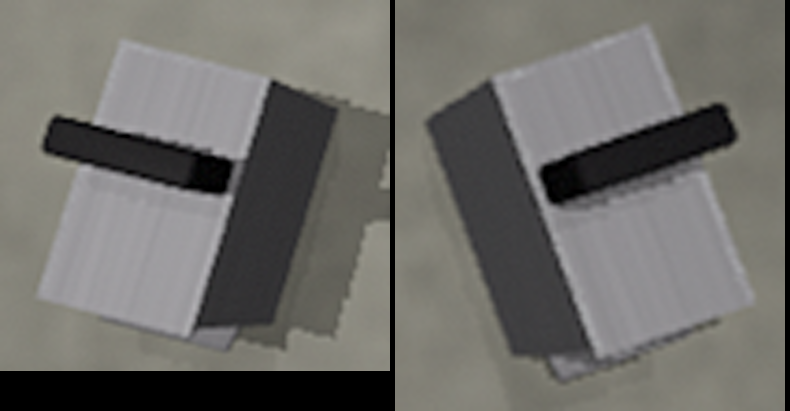

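```bash
python3 - <<'E'
from h import *
D=dict(L=(90,155,3.714,[(120,40),(272,80),(190,335),(38,297)],[(50,115),(192,150),(187,190),(42,150)]),
R=(390,145,4.333,[(95,78),(255,25),(360,300),(197,360)],[(180,155),(325,103),(343,138),(192,198)]))
for n,(x,y,s,r,b) in D.items():
    R=np.array([onz('top',x+u/s,y+v/s,95)[:2] for u,v in r]);B=np.array([onz('top',x+u/s,y+v/s,135)[:2] for u,v in b])
    ax=(R[0]+R[1]-R[2]-R[3]);yaw=np.arctan2(ax[1],ax[0])
    e=np.array([np.cos(yaw),np.sin(yaw)])
    print(n,'roofc',R.mean(0),'dims',np.linalg.norm(ax)/2,np.linalg.norm(R[0]+R[3]-R[1]-R[2])/2,'yaw',yaw,'origin',R.mean(0)+21*e,'bar from roof',R.mean(0)+9*e,'bar',B.mean(0), 'len',np.linalg.norm(B[0]-B[1]))
E
```

```text
L roofc [513.85  266.625] dims 109.64211097931303 64.2366912286117 yaw -0.2823712977425428 origin [534.01834572 260.77368982] bar from roof [522.49357674 264.11729564] bar [524.35 264.15] len 55.89499083102172
R roofc [ 528.5   -220.675] dims 109.84107838145069 65.57890285755015 yaw 0.2979969235962214 origin [ 548.57445696 -214.50927393] bar from roof [ 537.1033387  -218.03254597] bar [ 538.1  -217.35] len 55.43581874564495
```

Request:
arm_command(increments=[{"x": 0.232,"y": -0.345,"z": 0,"yaw": 0.163,"fingers": 1},{"x": 0.232,"y": -0.345,"z": 0,"yaw": 0.163,"fingers": 1},{"x": 0.232,"y": -0.345,"z": 0,"yaw": 0.163,"fingers": 1},{"x": 0.232,"y": -0.345,"z": 0,"yaw": 0.163,"fingers": 1},{"x": 0.232,"y": -0.345,"z": 0,"yaw": 0.163,"fingers": 1},{"x": 0.232,"y": -0.345,"z": 0,"yaw": 0.163,"fingers": 1},{"x": 0.232,"y": -0.345,"z": 0,"yaw": 0.163,"fingers": 1},{"x": 0.232,"y": -0.345,"z": 0,"yaw": 0.163,"fingers": 1},{"x": 0.232,"y": -0.345,"z": 0,"yaw": 0.163,"fingers": 1},{"x": 0.232,"y": -0.345,"z": -0.03,"yaw": 0.163,"fingers": 1},{"x": 0.232,"y": -0.345,"z": -0.06,"yaw": 0.163,"fingers": 1},{"x": 0.232,"y": -0.345,"z": -0.06,"yaw": 0.163,"fingers": 1},{"x": 0.232,"y": -0.345,"z": -0.06,"yaw": 0.163,"fingers": 1}])

```text
clock: 1.4
tcp_pos: [523.1, 264.1, 171.5]
tcp_rot: [[0.96, -0.279, -0.001], [-0.279, -0.96, -0.001], [-0.0, 0.001, -1.0]]
contact_force: [0.6, -0.2, 0.4]
finger_gap: 85.0
finger_force: 0.0
```

```bash
python3 - <<'E'
from h import *
a=snap('top','t1');b=snap('side','s1')
cv2.imwrite('pics/c1.png',np.hstack([cv2.resize(a[90:290,30:230],(400,400)),cv2.resize(b[20:190,150:320],(400,400))])[:,:,::-1])
s=env.sense();print(np.round(s['tcp_rot'],3),s['tcp_pos'],s['contact_force'])
E
```

```text
[[ 0.961 -0.278  0.002]
 [-0.278 -0.961  0.001]
 [ 0.001 -0.001 -1.   ]] [523.72120741 264.86428352 172.89716182] [ 0.51210808  0.35860215 -0.11434422]
```

View pics/c1.png

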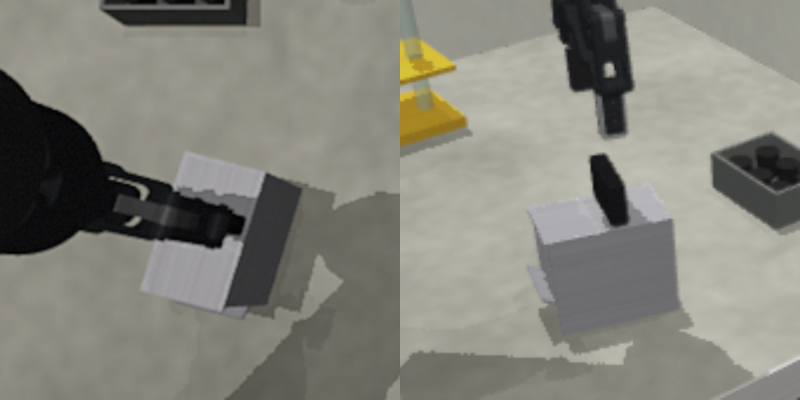

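The gripper (crop centre about 200,220 top, 612,115 side) lines up with the left bar along its length. Descend, close, lift.

Request:
arm_command(increments=[{"z": -0.03,"fingers": 1},{"z": -0.06,"fingers": 1},{"z": -0.071,"fingers": 1},{"z": -0.071,"fingers": 1},{"z": -0.071,"fingers": 0},{"z": -0.071,"fingers": 0},{"z": -0.071,"fingers": 0},{"z": -0.071,"fingers": 0},{"z": -0.071,"fingers": 0},{"z": -0.071,"fingers": 0},{"z": -0.071,"fingers": 0}])

```text
schema error: expected keys x, y, z, yaw, fingers
```

Request:
arm_command(increments=[{"z": 0.01,"fingers": 0},{"z": 0.025,"fingers": 0},{"z": 0.04,"fingers": 0},{"z": 0.05,"fingers": 0},{"z": 0.05,"fingers": 0},{"z": 0.05,"fingers": 0},{"z": 0.05,"fingers": 0},{"z": 0.05,"fingers": 0}])

```text
schema error: expected keys x, y, z, yaw, fingers
```

```bash
python3 - <<'E'
from h import *
a=snap('top','t2');b=snap('side','s2')
F=[]
for i in range(4):
    env.grab_frame('top');F.append(env.sense()['contact_force'])
print(np.mean(F,0),np.std(F,0),env.sense()['finger_gap'])
cv2.imwrite('pics/c2.png',np.hstack([cv2.resize(a[90:290,30:230],(400,400)),cv2.resize(b[20:190,150:320],(400,400))])[:,:,::-1])
E
```

```text
[-0.16098665 -0.05079257 -0.05832822] [0.43525086 0.38269393 0.31601505] 85.2373200338218
```

View pics/c2.png

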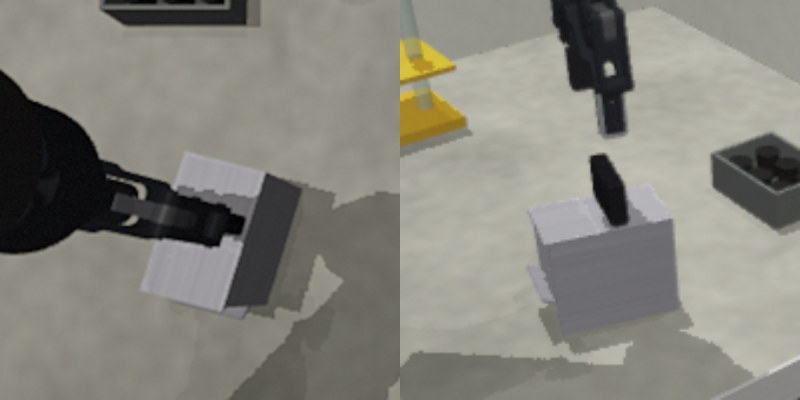

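All keys are needed, so nothing moved (same picture as before); baseline vertical force is about 0.

Request:
arm_command(increments=[{"x": 0,"y": 0,"yaw": 0,"z": -0.03,"fingers": 1},{"x": 0,"y": 0,"yaw": 0,"z": -0.06,"fingers": 1},{"x": 0,"y": 0,"yaw": 0,"z": -0.071,"fingers": 1},{"x": 0,"y": 0,"yaw": 0,"z": -0.071,"fingers": 1},{"x": 0,"y": 0,"yaw": 0,"z": -0.071,"fingers": 0},{"x": 0,"y": 0,"yaw": 0,"z": -0.071,"fingers": 0},{"x": 0,"y": 0,"yaw": 0,"z": -0.071,"fingers": 0},{"x": 0,"y": 0,"yaw": 0,"z": -0.071,"fingers": 0},{"x": 0,"y": 0,"yaw": 0,"z": -0.071,"fingers": 0},{"x": 0,"y": 0,"yaw": 0,"z": -0.071,"fingers": 0}])

```text
clock: 2.8
tcp_pos: [523.9, 264.4, 102.1]
tcp_rot: [[0.96, -0.279, 0.002], [-0.279, -0.96, 0.001], [0.002, -0.002, -1.0]]
contact_force: [0.2, -1.8, 7.0]
finger_gap: 58.9
finger_force: 66.2
```

Request:
arm_command(increments=[{"x": 0,"y": 0,"yaw": 0,"z": 0.01,"fingers": 0},{"x": 0,"y": 0,"yaw": 0,"z": 0.025,"fingers": 0},{"x": 0,"y": 0,"yaw": 0,"z": 0.04,"fingers": 0},{"x": 0,"y": 0,"yaw": 0,"z": 0.05,"fingers": 0},{"x": 0,"y": 0,"yaw": 0,"z": 0.05,"fingers": 0},{"x": 0,"y": 0,"yaw": 0,"z": 0.05,"fingers": 0},{"x": 0,"y": 0,"yaw": 0,"z": 0.05,"fingers": 0}])

```text
clock: 3.5
tcp_pos: [522.5, 263.7, 149.4]
tcp_rot: [[0.96, -0.279, -0.001], [-0.279, -0.96, -0.001], [-0.001, 0.001, -1.0]]
contact_force: [0.1, -0.2, -4.5]
finger_gap: 58.8
finger_force: 66.2
```

```bash
python3 - <<'E'
from h import *
a=snap('top','t3');b=snap('side','s3')
F=[]
for i in range(5):
    env.grab_frame('top');F.append(env.sense()['contact_force'])
s=env.sense()
print(np.mean(F,0),np.std(F,0),s['finger_gap'],s['tcp_pos'],s['clock'])
cv2.imwrite('pics/c3.png',np.hstack([cv2.resize(a[90:290,30:230],(400,400)),cv2.resize(b[20:190,150:320],(400,400))])[:,:,::-1])
E
```

```text
[ 0.38391488 -0.2074853  -4.38996997] [0.33775451 0.36407149 0.38704697] 59.14543624566568 [522.99451366 263.95720596 150.04063857] 3.85
```

View pics/c3.png

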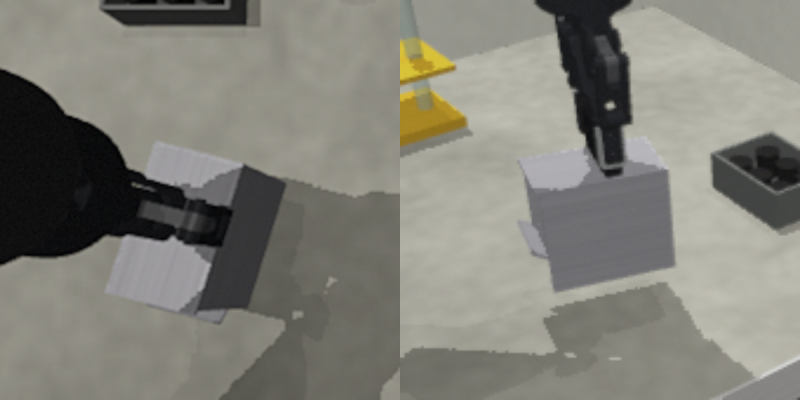

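Left pot hangs level and clear; it reads 4.4 N ≈ 0.45 kg, well over 0.25 kg, so it holds the ball. I'll set it down and regrip about 12 mm higher so the fingertips clear the roof when the bar pivots, then carry it to the tray's +x wall.

Request:
arm_command(increments=[{"x": 0,"y": 0,"yaw": 0,"z": -0.03,"fingers": 0},{"x": 0,"y": 0,"yaw": 0,"z": -0.045,"fingers": 0},{"x": 0,"y": 0,"yaw": 0,"z": -0.05,"fingers": 0},{"x": 0,"y": 0,"yaw": 0,"z": -0.05,"fingers": 0},{"x": 0,"y": 0,"yaw": 0,"z": -0.05,"fingers": 1},{"x": 0,"y": 0,"yaw": 0,"z": -0.05,"fingers": 1},{"x": 0,"y": 0,"yaw": 0,"z": -0.038,"fingers": 1},{"x": 0,"y": 0,"yaw": 0,"z": -0.038,"fingers": 1},{"x": 0,"y": 0,"yaw": 0,"z": -0.038,"fingers": 0},{"x": 0,"y": 0,"yaw": 0,"z": -0.038,"fingers": 0},{"x": 0,"y": 0,"yaw": 0,"z": -0.038,"fingers": 0},{"x": 0,"y": 0,"yaw": 0,"z": -0.038,"fingers": 0},{"x": 0,"y": 0,"yaw": 0,"z": -0.038,"fingers": 0},{"x": 0,"y": 0,"yaw": 0,"z": -0.038,"fingers": 0},{"x": 0,"y": 0,"yaw": 0,"z": -0.038,"fingers": 0}])

```text
clock: 5.35
tcp_pos: [523.1, 263.9, 112.8]
tcp_rot: [[0.96, -0.279, 0.0], [-0.279, -0.96, -0.0], [0.0, 0.0, -1.0]]
contact_force: [-1.6, -0.7, 5.5]
finger_gap: 58.4
finger_force: 65.4
```

Request:
arm_command(increments=[{"x": 0,"y": 0,"yaw": 0,"z": 0.02,"fingers": 0},{"x": 0,"y": 0,"yaw": 0,"z": 0.05,"fingers": 0},{"x": 0,"y": 0,"yaw": 0,"z": 0.075,"fingers": 0},{"x": 0.015,"y": -0.022,"yaw": 0.02,"z": 0.075,"fingers": 0},{"x": 0.035,"y": -0.054,"yaw": 0.05,"z": 0.075,"fingers": 0},{"x": 0.058,"y": -0.087,"yaw": 0.08,"z": 0.075,"fingers": 0},{"x": 0.08,"y": -0.12,"yaw": 0.115,"z": 0.075,"fingers": 0},{"x": 0.102,"y": -0.153,"yaw": 0.15,"z": 0.075,"fingers": 0},{"x": 0.124,"y": -0.186,"yaw": 0.185,"z": 0.075,"fingers": 0},{"x": 0.146,"y": -0.22,"yaw": 0.22,"z": 0.075,"fingers": 0},{"x": 0.166,"y": -0.25,"yaw": 0.25,"z": 0.075,"fingers": 0},{"x": 0.183,"y": -0.272,"yaw": 0.27,"z": 0.075,"fingers": 0},{"x": 0.197,"y": -0.284,"yaw": 0.282,"z": 0.075,"fingers": 0},{"x": 0.197,"y": -0.284,"yaw": 0.282,"z": 0.075,"fingers": 0},{"x": 0.197,"y": -0.284,"yaw": 0.282,"z": 0.06,"fingers": 0},{"x": 0.197,"y": -0.284,"yaw": 0.282,"z": 0.04,"fingers": 0},{"x": 0.197,"y": -0.284,"yaw": 0.282,"z": 0.022,"fingers": 0},{"x": 0.197,"y": -0.284,"yaw": 0.282,"z": 0.022,"fingers": 0},{"x": 0.197,"y": -0.284,"yaw": 0.282,"z": 0.022,"fingers": 0}])

```text
clock: 7.25
tcp_pos: [719.2, -19.4, 133.3]
tcp_rot: [[1.0, -0.0, -0.002], [-0.0, -1.0, -0.0], [-0.002, 0.0, -1.0]]
contact_force: [0.0, 0.2, -3.4]
finger_gap: 58.7
finger_force: 67.4
```

```bash
python3 - <<'E'
from h import *
a=snap('top','t4');b=snap('side','s4')
s=env.sense()
print(np.round(s['tcp_rot'],3),s['finger_gap'],s['tcp_pos'],s['contact_force'],s['clock'])
cv2.imwrite('pics/c4.png',np.hstack([cv2.resize(a[0:250,200:450],(390,390)),cv2.resize(b[60:310,230:480],(390,390))])[:,:,::-1])
E
```

```text
[[ 1.    -0.     0.001]
 [-0.    -1.    -0.   ]
 [ 0.001  0.    -1.   ]] 58.59315660236385 [720.43057766 -19.52674781 135.20837116] [ 0.33869325 -0.15234453 -4.4054602 ] 7.35
```

View pics/c4.png

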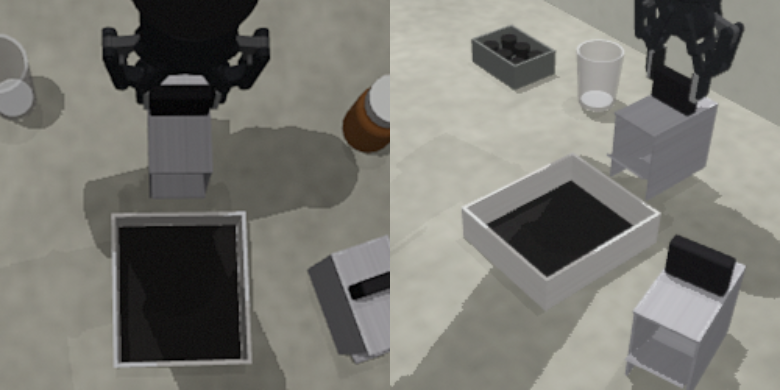

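Pot is upright, about 20 mm outside the +x wall (top view 180,185), centred on the tray. Now the first part of the tipping arc against the wall.

Request:
arm_command(increments=[{"x": -0.012,"y": 0,"yaw": 0,"z": 0,"fingers": 0},{"x": -0.022,"y": 0,"yaw": 0,"z": 0,"fingers": 0},{"x": -0.028,"y": 0,"yaw": 0,"z": 0.001,"fingers": 0},{"x": -0.034,"y": 0,"yaw": 0,"z": 0.005,"fingers": 0},{"x": -0.04,"y": 0,"yaw": 0,"z": 0.008,"fingers": 0},{"x": -0.047,"y": 0,"yaw": 0,"z": 0.011,"fingers": 0},{"x": -0.054,"y": 0,"yaw": 0,"z": 0.013,"fingers": 0},{"x": -0.054,"y": 0,"yaw": 0,"z": 0.013,"fingers": 0}])

```text
clock: 8.15
tcp_pos: [667.3, -19.7, 149.3]
tcp_rot: [[1.0, -0.0, 0.005], [-0.0, -1.0, 0.001], [0.005, -0.001, -1.0]]
contact_force: [5.5, 0.2, -3.1]
finger_gap: 58.5
finger_force: 67.2
```

```bash
python3 - <<'E'
from h import *
a=snap('top','t5');b=snap('side','s5')
s=env.sense()
print(s['finger_gap'],s['tcp_pos'],s['contact_force'],s['clock'])
cv2.imwrite('pics/c5.png',np.hstack([cv2.resize(a[0:250,200:450],(390,390)),cv2.resize(b[60:310,230:480],(390,390))])[:,:,::-1])
E
```

```text
58.58589922190586 [667.7693405  -19.73643854 149.05448094] [ 5.27609664  0.67762289 -1.36331345] 8.25
```

View pics/c5.png

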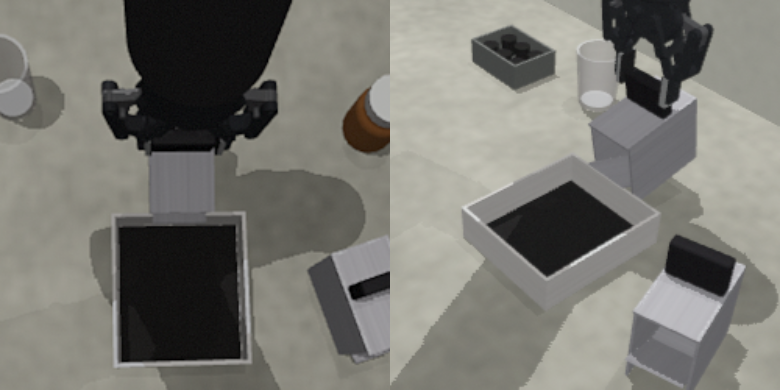

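The pot is leaning mouth-down about 15° over the wall (side view 645,130), 5 N, as planned. Continue.

Request:
arm_command(increments=[{"x": -0.008,"y": 0,"yaw": 0,"z": 0.002,"fingers": 0},{"x": -0.016,"y": 0,"yaw": 0,"z": 0.004,"fingers": 0},{"x": -0.023,"y": 0,"yaw": 0,"z": 0.005,"fingers": 0},{"x": -0.03,"y": 0,"yaw": 0,"z": 0.0055,"fingers": 0},{"x": -0.037,"y": 0,"yaw": 0,"z": 0.0055,"fingers": 0},{"x": -0.044,"y": 0,"yaw": 0,"z": 0.005,"fingers": 0},{"x": -0.05,"y": 0,"yaw": 0,"z": 0.0046,"fingers": 0},{"x": -0.056,"y": 0,"yaw": 0,"z": 0.0035,"fingers": 0},{"x": -0.063,"y": 0,"yaw": 0,"z": 0.002,"fingers": 0},{"x": -0.07,"y": 0,"yaw": 0,"z": 0,"fingers": 0},{"x": -0.077,"y": 0,"yaw": 0,"z": -0.002,"fingers": 0},{"x": -0.085,"y": 0,"yaw": 0,"z": -0.005,"fingers": 0},{"x": -0.085,"y": 0,"yaw": 0,"z": -0.005,"fingers": 0},{"x": -0.085,"y": 0,"yaw": 0,"z": -0.005,"fingers": 0},{"x": -0.085,"y": 0,"yaw": 0,"z": -0.005,"fingers": 0},{"x": -0.085,"y": 0,"yaw": 0,"z": -0.005,"fingers": 0},{"x": -0.085,"y": 0,"yaw": 0,"z": -0.005,"fingers": 0},{"x": -0.085,"y": 0,"yaw": 0,"z": -0.005,"fingers": 0}])

```text
clock: 10.05
tcp_pos: [581.4, -20.0, 142.7]
tcp_rot: [[1.0, -0.001, 0.0], [-0.001, -1.0, -0.0], [0.0, 0.0, -1.0]]
contact_force: [1.6, 0.2, 5.2]
finger_gap: 58.7
finger_force: 64.0
```

```bash
python3 - <<'E'
from h import *
a=snap('top','t6');b=snap('side','s6')
s=env.sense()
print(s['finger_gap'],s['tcp_pos'],s['contact_force'],s['clock'])
cv2.imwrite('pics/c6.png',np.hstack([cv2.resize(a[0:250,200:450],(390,390)),cv2.resize(b[60:310,230:480],(390,390))])[:,:,::-1])
E
```

```text
58.276383223144194 [581.38447422 -19.99246175 142.69105013] [1.32556766 1.24532586 6.04346459] 10.15
```

View pics/c6.png

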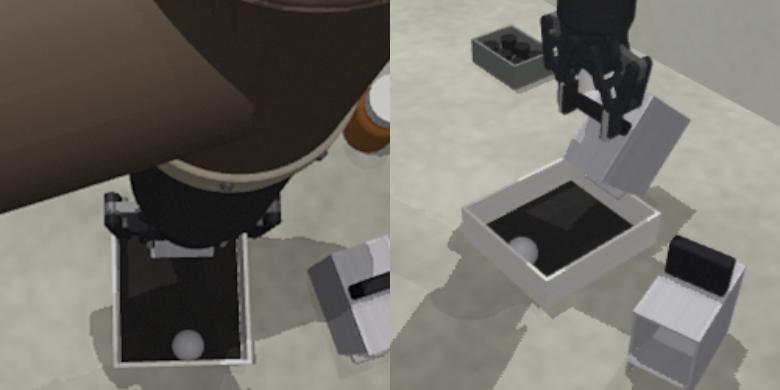

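The ball lies in the tray (top view 188,345; side 523,250). To straighten the pot: lift it, dip its front bottom corner just inside the +x wall, and pull +x so the wall edge turns it back.

Request:
arm_command(increments=[{"x": 0,"y": 0,"yaw": 0,"z": 0.02,"fingers": 0},{"x": 0,"y": 0,"yaw": 0,"z": 0.045,"fingers": 0},{"x": -0.02,"y": 0,"yaw": 0,"z": 0.045,"fingers": 0},{"x": -0.042,"y": 0,"yaw": 0,"z": 0.045,"fingers": 0},{"x": -0.042,"y": 0,"yaw": 0,"z": 0.03,"fingers": 0},{"x": -0.042,"y": 0,"yaw": 0,"z": 0.015,"fingers": 0},{"x": -0.042,"y": 0,"yaw": 0,"z": 0.002,"fingers": 0},{"x": -0.042,"y": 0,"yaw": 0,"z": 0.002,"fingers": 0},{"x": -0.035,"y": 0,"yaw": 0,"z": 0.002,"fingers": 0},{"x": -0.028,"y": 0,"yaw": 0,"z": 0.002,"fingers": 0},{"x": -0.022,"y": 0,"yaw": 0,"z": 0.0055,"fingers": 0},{"x": -0.016,"y": 0,"yaw": 0,"z": 0.009,"fingers": 0},{"x": -0.01,"y": 0,"yaw": 0,"z": 0.012,"fingers": 0},{"x": -0.005,"y": 0,"yaw": 0,"z": 0.0145,"fingers": 0},{"x": -0.005,"y": 0,"yaw": 0,"z": 0.0145,"fingers": 0}])

```text
clock: 11.65
tcp_pos: [576.6, -20.1, 157.3]
tcp_rot: [[1.0, -0.001, 0.0], [-0.001, -1.0, -0.0], [0.0, 0.0, -1.0]]
contact_force: [-4.2, 0.2, 0.7]
finger_gap: 57.9
finger_force: 65.6
```

```bash
python3 - <<'E'
from h import *
a=snap('top','t7');b=snap('side','s7')
s=env.sense()
print(s['finger_gap'],s['tcp_pos'],s['contact_force'],s['moment'],s['clock'])
# side-plane: grip-pot edges via lines
g=cv2.cvtColor(b,cv2.COLOR_RGB2GRAY)[60:230,300:480]
L=cv2.HoughLinesP(cv2.Canny(g,40,120),1,np.pi/180,25,minLineLength=30,maxLineGap=4)
print((L[:,0]+[300,60,300,60]).tolist())
E
```

```text
58.04277943567395 [575.96877901 -20.1552296  157.00544658] [-3.89661654 -1.20042239  0.89443414] [-0.23969869  1.77273603 -0.01083401] 11.75
[[393, 94, 479, 140], [343, 229, 403, 195], [345, 176, 388, 206], [357, 174, 397, 121], [380, 191, 415, 145], [301, 199, 345, 175], [309, 118, 339, 106], [324, 63, 325, 97], [362, 222, 403, 196], [432, 116, 477, 140], [351, 179, 385, 203]]
```

Request:
arm_command(increments=[{"x": 0.008,"y": 0,"yaw": 0,"z": 0.003,"fingers": 0},{"x": 0.016,"y": 0,"yaw": 0,"z": 0.005,"fingers": 0},{"x": 0.025,"y": 0,"yaw": 0,"z": 0.0075,"fingers": 0},{"x": 0.034,"y": 0,"yaw": 0,"z": 0.009,"fingers": 0},{"x": 0.043,"y": 0,"yaw": 0,"z": 0.01,"fingers": 0},{"x": 0.051,"y": 0,"yaw": 0,"z": 0.01,"fingers": 0},{"x": 0.06,"y": 0,"yaw": 0,"z": 0.01,"fingers": 0},{"x": 0.068,"y": 0,"yaw": 0,"z": 0.009,"fingers": 0},{"x": 0.076,"y": 0,"yaw": 0,"z": 0.008,"fingers": 0},{"x": 0.084,"y": 0,"yaw": 0,"z": 0.006,"fingers": 0},{"x": 0.091,"y": 0,"yaw": 0,"z": 0.004,"fingers": 0},{"x": 0.091,"y": 0,"yaw": 0,"z": 0.004,"fingers": 0}])

```text
clock: 12.95
tcp_pos: [669.5, -19.9, 161.5]
tcp_rot: [[1.0, -0.0, 0.003], [-0.0, -1.0, -0.0], [0.003, 0.0, -1.0]]
contact_force: [-1.6, 0.1, 6.5]
finger_gap: 58.0
finger_force: 73.4
```

```bash
python3 - <<'E'
from h import *
a=snap('top','t8');b=snap('side','s8')
s=env.sense()
print(s['finger_gap'],s['tcp_pos'],s['contact_force'],s['clock'])
# pot left/near side face is in plane y=-20-32: intersect line ends with that plane
def ony(u,v,y=-52):
    o,d=ray('side',u,v);return (o+d*(y-o[1])/d[1]).round(0)
g=cv2.cvtColor(b,cv2.COLOR_RGB2GRAY)[40:230,330:500]
L=cv2.HoughLinesP(cv2.Canny(g,40,120),1,np.pi/180,22,minLineLength=25,maxLineGap=4)
for l in L[:,0]:
    p,q=ony(l[0]+330,l[1]+40),ony(l[2]+330,l[3]+40)
    print((l+[330,40,330,40]).tolist(),p[[0,2]],q[[0,2]],np.degrees(np.arctan2(q[2]-p[2],q[0]-p[0])).round(0))
E
```

```text
58.537619659208524 [668.97039777 -19.94560126 161.63616629] [-0.9472763  -0.34773432  6.64086429] 13.05
[421, 110, 498, 151] [699. 174.] [1018.  -53.] -35.0
[350, 225, 399, 196] [547.  -8.] [675.  -8.] 0.0
[330, 61, 380, 87] [490. 323.] [590. 253.] -35.0
[412, 210, 451, 225] [725. -73.] [ 894. -220.] -41.0
[380, 187, 420, 163] [616.  45.] [723.  49.] 2.0
[350, 229, 403, 197] [548. -19.] [688. -17.] 1.0
[346, 176, 371, 193] [530. 113.] [594.  43.] -48.0
[421, 161, 424, 131] [725.  53.] [718. 124.] 96.0
[419, 68, 428, 40] [675. 258.] [687. 301.] 74.0
[381, 117, 407, 132] [599. 198.] [670. 141.] -39.0
[349, 89, 351, 127] [527. 271.] [535. 205.] -83.0
[418, 108, 470, 135] [689. 181.] [876.  50.] -35.0
[361, 219, 399, 197] [575.  -9.] [675. -10.] -1.0
```

Request:
arm_command(increments=[{"x": 0,"y": 0,"yaw": 0,"z": 0.02,"fingers": 0},{"x": 0,"y": 0,"yaw": 0,"z": 0.035,"fingers": 0},{"x": -0.008,"y": 0.015,"yaw": -0.015,"z": 0.035,"fingers": 0},{"x": -0.021,"y": 0.042,"yaw": -0.042,"z": 0.035,"fingers": 0},{"x": -0.038,"y": 0.075,"yaw": -0.075,"z": 0.035,"fingers": 0},{"x": -0.056,"y": 0.11,"yaw": -0.11,"z": 0.035,"fingers": 0},{"x": -0.074,"y": 0.145,"yaw": -0.145,"z": 0.035,"fingers": 0},{"x": -0.091,"y": 0.18,"yaw": -0.18,"z": 0.035,"fingers": 0},{"x": -0.108,"y": 0.213,"yaw": -0.212,"z": 0.035,"fingers": 0},{"x": -0.122,"y": 0.242,"yaw": -0.24,"z": 0.035,"fingers": 0},{"x": -0.135,"y": 0.268,"yaw": -0.265,"z": 0.035,"fingers": 0},{"x": -0.144,"y": 0.284,"yaw": -0.282,"z": 0.035,"fingers": 0},{"x": -0.144,"y": 0.284,"yaw": -0.282,"z": 0.035,"fingers": 0},{"x": -0.144,"y": 0.284,"yaw": -0.282,"z": 0.015,"fingers": 0},{"x": -0.144,"y": 0.284,"yaw": -0.282,"z": -0.01,"fingers": 0},{"x": -0.144,"y": 0.284,"yaw": -0.282,"z": -0.03,"fingers": 0},{"x": -0.144,"y": 0.284,"yaw": -0.282,"z": -0.04,"fingers": 0},{"x": -0.144,"y": 0.284,"yaw": -0.282,"z": -0.04,"fingers": 0}])

```text
clock: 14.85
tcp_pos: [523.7, 263.7, 119.9]
tcp_rot: [[0.96, -0.279, -0.0], [-0.279, -0.96, -0.001], [0.0, 0.001, -1.0]]
contact_force: [0.4, -1.3, -3.0]
finger_gap: 58.4
finger_force: 72.2
```

Request:
arm_command(increments=[{"x": 0,"y": 0,"yaw": 0,"z": -0.003,"fingers": 0},{"x": 0,"y": 0,"yaw": 0,"z": -0.006,"fingers": 0},{"x": 0,"y": 0,"yaw": 0,"z": -0.008,"fingers": 0},{"x": 0,"y": 0,"yaw": 0,"z": -0.008,"fingers": 0}])

```text
clock: 15.25
tcp_pos: [526.5, 263.9, 117.5]
tcp_rot: [[0.961, -0.277, 0.007], [-0.277, -0.961, 0.001], [0.006, -0.003, -1.0]]
contact_force: [2.4, -7.9, 19.8]
finger_gap: 58.2
finger_force: 74.7
```

Request:
arm_command(increments=[{"x": 0,"y": 0,"yaw": 0,"z": 0.003,"fingers": 0},{"x": 0,"y": 0,"yaw": 0,"z": 0.003,"fingers": 0}])

```text
clock: 15.45
tcp_pos: [524.7, 264.3, 118.4]
tcp_rot: [[0.96, -0.278, 0.004], [-0.278, -0.96, 0.002], [0.003, -0.003, -1.0]]
contact_force: [1.9, -4.4, 8.1]
finger_gap: 58.1
finger_force: 73.5
```

Request:
arm_command(increments=[{"x": 0,"y": 0,"yaw": 0,"z": 0,"fingers": 1},{"x": 0,"y": 0,"yaw": 0,"z": 0,"fingers": 1},{"x": 0,"y": 0,"yaw": 0,"z": 0,"fingers": 1},{"x": 0,"y": 0,"yaw": 0,"z": 0,"fingers": 1},{"x": 0,"y": 0,"yaw": 0,"z": 0.01,"fingers": 1},{"x": 0,"y": 0,"yaw": 0,"z": 0.03,"fingers": 1},{"x": 0,"y": 0,"yaw": 0,"z": 0.06,"fingers": 1},{"x": 0,"y": 0,"yaw": 0,"z": 0.1,"fingers": 1},{"x": 0,"y": 0.04,"yaw": 0,"z": 0.12,"fingers": 1},{"x": 0,"y": 0.09,"yaw": 0,"z": 0.12,"fingers": 1},{"x": 0,"y": 0.14,"yaw": 0,"z": 0.12,"fingers": 1},{"x": 0,"y": 0.19,"yaw": 0,"z": 0.12,"fingers": 1},{"x": 0,"y": 0.19,"yaw": 0,"z": 0.12,"fingers": 1}])

```text
clock: 16.75
tcp_pos: [522.3, 459.1, 234.7]
tcp_rot: [[0.961, -0.276, -0.0], [-0.276, -0.961, -0.0], [-0.0, 0.0, -1.0]]
contact_force: [-0.7, -0.6, 0.4]
finger_gap: 85.4
finger_force: 0.0
```

```bash
python3 - <<'E'
from h import *
a=snap('top','t9');b=snap('side','s9')
s=env.sense();print(s['tcp_pos'],s['contact_force'],s['clock'])
cv2.imwrite('pics/c9.png',np.hstack([cv2.resize(a[90:290,60:460],(400,200)),cv2.resize(b[60:260,150:450],(390,260))[:200]])[:,:,::-1])
E
```

```text
[522.51991853 455.11094518 235.28508633] [ 0.24836918 -0.76798449  0.45164688] 16.85
```

View pics/c9.png

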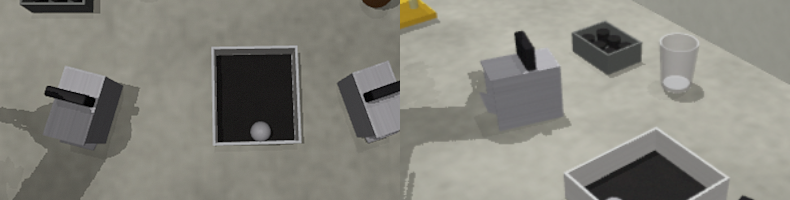

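The pot stands upright in its old place (top crop 75,105), the ball is in the tray (260,131), and the arm is clear. Handing in.

```bash
python3 -c "
from station import env
print(env.sign_off())"
```

```text
the job is handed in; nothing more can be done
None
```

The left pot weighed about 0.45 kg, so it held the ball; I tipped the ball into the tray, stood that pot back upright in its old place, and handed the job in at about 17 s without lifting the right pot, because that one reading settled it.

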